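# Post a slide mailer into a flap-top specimen drop box

## Robot

A 7-joint arm with a two-finger parallel gripper is mounted at the origin on the work surface. World frame = base frame: x ahead of the robot, y to its left, z up, the work surface at z = 0. Lengths are in m, angles in rad, forces in N, time in s.
With the tool pointing down it reaches from about 0.4 to 0.85 m from the base axis. Payload 10.4 kg.
Tool frame: the origin (TCP) lies at the very end of the fingers, on their centre line; the grasp point (between the pads) lies 19 mm behind it; y points along the fingers, x is the direction in which the jaws open and shut, and the axes are right-handed (so a half turn about y gives the same grasp; the last joint's range is limited). The gripper opens to 87 mm and grips with 3 to 60 N. Pads are 19 mm wide; open, the fingers measure 117 mm over their backs; the gripper's body (75 mm by 190 mm) begins 51 mm behind the grasp point.
Start: joints at [1.186, 0.332, -0.065, 1.46, 0.022, 1.35, -0.088], TCP at [0.221, -0.585, 0.223] pointing down, gripper open.
Joint ranges: [-2.6, 2.6], [-0.5, 2.12], [-1.47, 1.34], [0.16, 2.42], [-1.27, 4.41], [0.06, 2.06], [-2.6, 2.6]. Speed limits (rad/s): [2.22, 2.22, 2.79, 2.79, 3.14, 3.14, 3.14].

## Interface

Orientations are given as a unit quaternion [x, y, z, w].
In Python, from bench import readout, vision, r gives the robot as it stands.
- The arm moves only by the tool arm_command, never from a script. Its argument "targets" is a list that holds one entry, the list of rows, each a list of 6 numbers: the shift along the tool's x, y, z in m, then the turn, a rotation vector about the tool's x, y, z in degrees. A call has 1 to 12 rows; each row shifts and turns the commanded pose from where the row before left it, along the tool's axes as they then stand; what a row does not reach is not made up. A row lasts 1/12 s, in which the tool goes at most 41.7 mm and 7.16 degrees, less where a joint would pass 70% of its speed; a pose out of reach is approached as far as the arm can. A call is refused whole if a number of a shift passes 0.0417 or a number of a turn 7.16, either way. A call with a gripper value outside its range is refused whole. "hand" is the opening, from 0 (shut) to 1 (fully open), set as the call begins (left out, the last holds). The fingers move at their own pace and stop on an object; "grip_force" is the grip in N (left out, the last holds). Time passes only in rows, so rows that do not move let the fingers close. It gives the time, the measured TCP pose, the force and the opening at its end, in the units of the state.
- readout.read_state(): the state, without advancing time (a new reading comes with each control period).
- vision.camera(name): name is "scene" or "top" or "wrist"; returns a dict with "pixels" (384x512x3 uint8, blue, green, red), "fovy" (degrees; the focal length in pixels is half the picture's height over the tangent of half this angle, whatever the lens; pixels are square), "cx", "cy" (the principal point, pixels), "D" ([k1, k2, p1, p2, k3] as OpenCV has them; the pictures are not rectified), "R" (3x3) and "t" (3): a world point X has camera coordinates R X + t; the wrist camera has in their place "mount" (4x4, takes a point from camera to tool coordinates, whose origin is the TCP and whose axes are the tool frame's). Camera axes: x right, y down, z forward; pixel columns grow to the right and rows downward; lengths in m; the calibration is good to about 2 mm. A picture is of the moment at which its call begins: read the wrist's pose just before it. There is no depth.
- r.close_job(): hands the job in, once; it reports no verdict.
The state is a dict: "time": time; "joint_positions": joint angles; "joint_vel": joint speeds; "joint_torque": joint torques, N m; "ee_pos": TCP position; "eef_rot": TCP orientation; "ft_force": force on the tool from outside, world axes, zero at the start; "torque": the same for the moment, N m; "width": finger opening in m.
Only numpy, scipy, OpenCV 4.12 (cv2) and the standard library are available. Lean on these libraries where they do the work, as an engineer would, in place of code of your own. Each camera call takes 0.05 s, during which the arm holds its last target.

## Task

Post the small white slide mailer that lies on the ledge of the specimen drop box: press the spring flap down with one finger and, while it is held open, push the mailer off the ledge and through the opening with the other finger, so that it drops into the box; then take the hand away so that the flap swings shut. Only push the mailer: do not pinch, squeeze or lift it, and do not slide it onto the closed flap. Leave the jar, the tip box and the other mailer where they are.

Things in the scene. Friction and masses are not known exactly. Their poses are not given: they have to be found in the camera images.
- dropbox: Specimen drop box fixed to the bench, 112 mm wide (its x), 241 mm long (its y), deck 170 mm above the bench. Origin on the bench, midway across, straight below the sill (edge where ledge ends and opening begins); z up; +y is the way the mailer is pushed. y from -105 to 0 mm: solid grey ledge, with guide rims 12 mm high along its sides, 94 mm apart inside. y from 2 mm on: opening with flap.
- groove (a point): Middle of the floor of the finger groove in the ledge, 52 mm before the sill. The groove runs along the box's y through the whole ledge: 44 mm wide, 55 mm deep below the deck, open above, at the back end and at the sill into the opening, so a finger can run along it behind the mailer with its tip below deck level.
- chamber (a point): Middle of the floor of the clear-walled chamber under the flap, 8 mm above the bench. The opening above it is 104 mm wide (box x), from y = 0 to 126 mm; side walls have rims 6 mm above the deck; the end wall at y = 126 to 136 mm is flush with the deck.
- sill (a point): Middle of the sill edge, at deck height (170 mm above the bench), straight above the dropbox origin.
- flap (a joint): Angle of the flap: 0 shut (level, flush with the deck), grows as it is pressed down into the box, stop at 1.35 rad. Bare metal plate 96 mm wide, 118 mm long, 4 mm thick, hinged along its end away from the ledge. A spring (0.16 N m when shut, 0.12 N m more per rad) shuts it and can carry the mailer.
- flap_hinge (a point): Middle of the flap's hinge line, at deck height, 122 mm beyond the sill along the box's +y; the hinge line is along the box's x.
- flap_edge (a point): Middle of the flap's free edge on its upper face; 3 mm beyond the sill when shut; moves with the flap. Pressed down at a point nearer to the hinge, the flap opens wider.
- mailer_mid (a point): Centre of the slide mailer to be posted: closed white plastic box 84 mm long (its x), 34 mm wide (its y), 14 mm high, 35 to 65 g, loose on the ledge across the groove, long side along the sill, front edge 6 to 24 mm short of the sill. Axes as the drop box, within 0.06 rad at the start. Drops once its centre is well past the sill with the flap open.
- spare_mid (a point): Centre of another mailer of the same make, lying on the bench: leave it.
- jar_mid (a point): Centre of a white screw-cap jar standing on the bench, 72 mm across, 110 mm high: leave it.
- tipbox_mid (a point): Centre of a pipette-tip box with blue lid on the bench, 82 by 112 mm, 73 mm high: leave it.
Mind the look-alikes: they are no part of the job. Leave any green, orange or purple look-alike of the part that bears mailer_mid alone.

How it is judged:
By the outcome, as a careful person would: the job done as asked, in the order asked, and still so for the second after the job is handed in, with the robot touching nothing.
It also fails if it takes over 32 s, if anything falls off the work surface, if the arm or the gripper's body presses on something with over 40 N, if the wrist force passes 120 N, or if a joint passes its speed limit or range.

## Working session

There is one attempt and no reset: what is moved stays moved. The work goes in short steps, Python scripts to look and compute and a tool call to move; the robot and the scene stay as the last step left them, time stands still between calls to the robot, and variables do not carry over. Pictures are saved under pics/ and viewed, and the job is handed in when it is done.

Besides the shell and the picture viewer there is one more tool, called by a JSON object that holds its "name" and its "arguments", one argument or row to a line. arm_command: Moves the arm, as the interface text tells. Its arguments: {"type":"object","properties":{"targets":{"type":"array","items":{"type":"array","items":{"type":"array","items":{"type":"number"}}}},"hand":{"type":"number"},"grip_force":{"type":"number"}},"required":["targets"]}

```bash
mkdir -p pics; ls; python3 - <<'E'
from bench import readout, vision, r
import cv2,numpy as np
s=readout.read_state()
for k,v in s.items(): print(k,np.round(v,4))
for n in ["scene","top","wrist"]:
    c=vision.camera(n); cv2.imwrite(f"pics/{n}0.png",c["pixels"])
    print(n,{k:np.round(v,4).tolist() for k,v in c.items() if k!="pixels"})
E
```

```text
pics
time 0.0
joint_positions [ 1.1864  0.3329 -0.0647  1.461   0.0216  1.3499 -0.0885]
joint_vel [-0.      0.0004  0.0005 -0.0007  0.0011 -0.0004 -0.    ]
joint_torque [ 9.00000e-04 -6.23249e+01  2.55000e-02 -3.89903e+01 -6.13000e-02
  3.96000e-02  1.00000e-04]
ee_pos [ 0.2211 -0.5842  0.2217]
eef_rot [-0.5815  0.4023 -0.4014  0.5821]
ft_force [-0.0746  0.4499 -0.7503]
torque [ 0.0093 -0.0044  0.028 ]
width 0.0871
scene {'fovy': 54.009, 'cx': 255.1835, 'cy': 189.905, 'D': [-0.0243, 0.0, 0.0, 0.0, 0.0], 'R': [[-0.2549, 0.9669, 0.0075], [0.6139, 0.1679, -0.7713], [-0.7471, -0.192, -0.6364]], 't': [0.2418, -0.2286, 1.4397]}
top {'fovy': 44.2271, 'cx': 247.833, 'cy': 192.861, 'D': [0.0182, 0.0, 0.0, 0.0, 0.0], 'R': [[-0.0001, -0.9999, -0.0142], [-0.996, 0.0014, -0.0891], [0.0891, 0.0141, -0.9959]], 't': [-0.0833, 0.5617, 1.2583]}
wrist {'fovy': 64.0519, 'cx': 255.1161, 'cy': 193.465, 'D': [-0.0366, 0.0, 0.0, 0.0, 0.0], 'mount': [[1.0, 0.0006, 0.001, -0.001], [-0.0008, -0.274, 0.9617, -0.163], [0.0008, -0.9617, -0.274, 0.0742], [0.0, 0.0, 0.0, 1.0]]}
```

View pics/scene0.png

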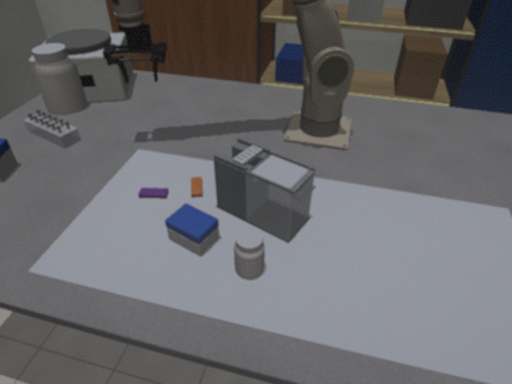

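View pics/top0.png

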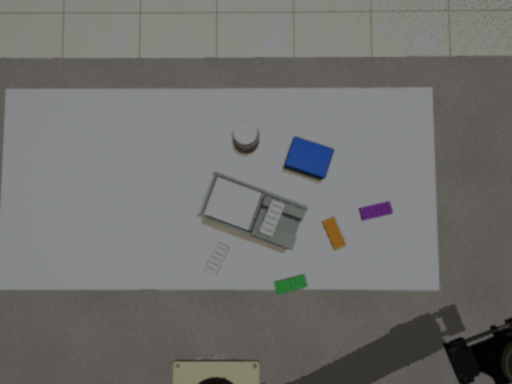

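View pics/wrist0.png

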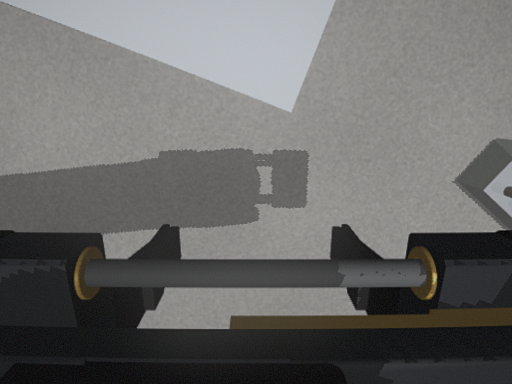

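Top picture: the drop box is at about (253,212), with the flap on the left at (233,202) and the ledge on the right. Things that could be taken for the mailer:
- white on the ledge (271,217)
- white on the bench (217,258)
- green (290,284)
- orange (334,233)
- purple (376,211)

By the description I choose the white one on the ledge at (271,217), and check it in a close crop.

```bash
python3 - <<'E'
import cv2,numpy as np
a=cv2.imread("pics/top0.png")[160:285,190:320]
cv2.imwrite("pics/topcrop.png",cv2.resize(a,None,fx=4.6,fy=4.6,interpolation=cv2.INTER_CUBIC))
a=cv2.imread("pics/scene0.png")[130:240,200:330]
cv2.imwrite("pics/scenecrop.png",cv2.resize(a,None,fx=5,fy=5,interpolation=cv2.INTER_CUBIC))
E
```

```text
(no output)
```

View pics/topcrop.png

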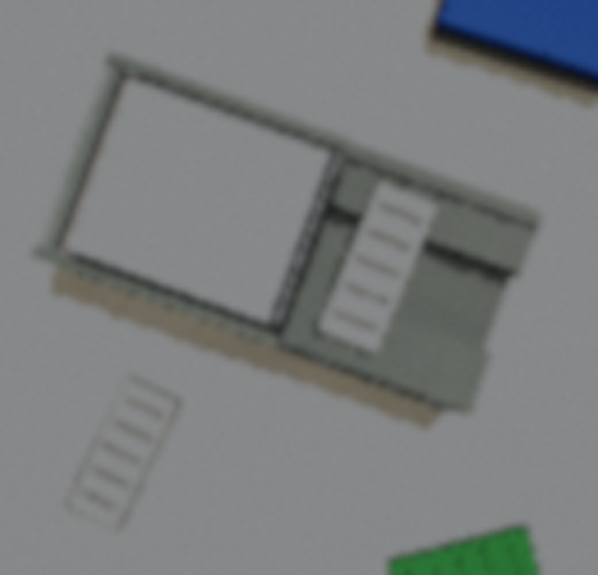

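View pics/scenecrop.png

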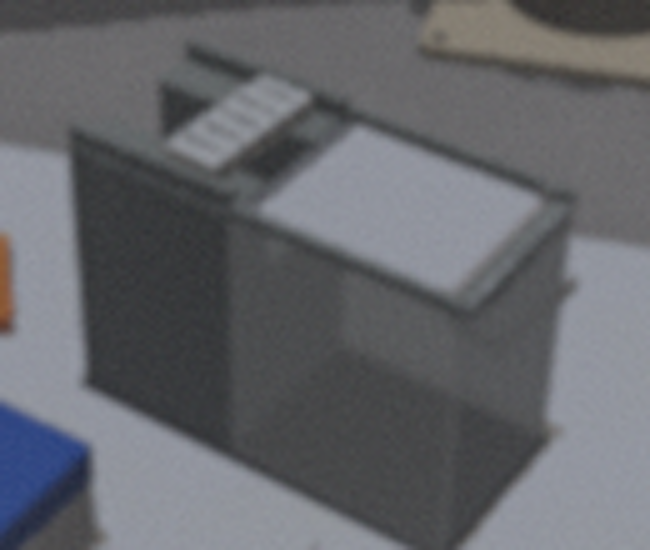

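The crop confirms it: a white ribbed mailer lies across the groove on the ledge. The spare lies on the bench. Next I measure the flap, the mailer and the box corners.

```bash
cat > h.py <<'E'
import cv2,numpy as np
def KD(c,shape=(384,512)):
    f=shape[0]/2/np.tan(np.radians(c["fovy"])/2)
    return np.array([[f,0,c["cx"]],[0,f,c["cy"]],[0,0,1.]]),np.array(c["D"],float)
def ray(c,px,z):
    K,D=KD(c); R=np.array(c["R"]);t=np.array(c["t"])
    u=cv2.undistortPoints(np.array(px,float).reshape(-1,1,2),K,D).reshape(-1,2)
    d=np.c_[u,np.ones(len(u))]@R; o=-R.T@t
    return o+d*((z-o[2])/d[:,2])[:,None]
def proj(c,X):
    K,D=KD(c);return cv2.projectPoints(np.array(X,float).reshape(-1,1,3),cv2.Rodrigues(np.array(c["R"]))[0],np.array(c["t"],float),K,D)[0].reshape(-1,2)
E
python3 - <<'E'
from bench import vision
import cv2,numpy as np
from h import *
c=vision.camera("top");im=c["pixels"]
def up(p,k=4.6,o=(190,160)): return (np.array(p)+.5)/k-.5+np.array(o)
for p,z in [((113,58),.176),((38,252),.176),((540,218),.182),((470,408),.182)]: print("corner",ray(c,[up(p)],z)[0].round(4))
hsv=cv2.cvtColor(im,cv2.COLOR_BGR2HSV)
print(im[202,233],im[217,271],im[230,290],im[180,215],im[212,268])
# flap & mailer masks by brightness inside box
poly=np.array([up(p) for p in [(118,66),(530,222),(470,398),(50,248)]]).round().astype(np.int32)
m=np.zeros(im.shape[:2],np.uint8);cv2.fillPoly(m,[poly],255)
g=im.min(2)
for th in (125,):
  b=((g>th)&(m>0)).astype(np.uint8)
  n,l,st,ce=cv2.connectedComponentsWithStats(b)
  for i in range(1,n):
    if st[i,4]>80:
      q=np.argwhere(l==i)[:,::-1].astype(np.float32); print(st[i],ce[i]);rc=cv2.minAreaRect(q);bp=cv2.boxPoints(rc)
      z=.170 if st[i,4]>1000 else .184
      P=ray(c,bp,z);print(bp.tolist());print(P.round(4)); print("sides",np.linalg.norm(P[1]-P[0]),np.linalg.norm(P[2]-P[1]))
      C=ray(c,[ce[i]],z)[0];print("cent",C.round(4))
      for k in range(2):
        d=P[k+1]-P[k];print("ang",np.degrees(np.arctan2(d[1],d[0])))
E
```

```text
corner [ 0.598 -0.005  0.176]
corner [0.4967 0.0333 0.176 ]
corner [ 0.5137 -0.2261  0.182 ]
corner [ 0.4165 -0.1893  0.182 ]
[137 136 134] [117 119 118] [92 97 93] [81 84 84] [135 134 132]
[ 205  178   56   51 1733] [232.42238892 203.05539527]
[[204.33656311035156, 212.7913360595703], [217.50904846191406, 177.22560119628906], [260.630859375, 193.19664001464844], [247.45838928222656, 228.7623748779297]]
[[ 0.5008  0.0186  0.17  ]
 [ 0.5866 -0.0126  0.17  ]
 [ 0.5478 -0.1166  0.17  ]
 [ 0.4625 -0.0849  0.17  ]]
sides 0.09134513402825767 0.1110240928840293
cent [ 0.5241 -0.0488  0.17  ]
ang -19.937744991397658
ang -110.48932624240976
[260 201  24  35 307] [271.82084691 217.84039088]
[[259.60357666015625, 230.75148010253906], [272.5325927734375, 199.7218780517578], [284.0355224609375, 204.51478576660156], [271.10650634765625, 235.5443878173828]]
[[ 0.4576 -0.1137  0.184 ]
 [ 0.5309 -0.1446  0.184 ]
 [ 0.5195 -0.1717  0.184 ]
 [ 0.4464 -0.1408  0.184 ]]
sides 0.07953351247873122 0.02945953115171218
cent [ 0.488  -0.1427  0.184 ]
ang -22.79940191254453
ang -112.78803343107032
```

```bash
cat > g.py <<'E'
from bench import readout
import numpy as np
from scipy.spatial.transform import Rotation as R
S=np.array([.5015,-.109,.170]);A=np.radians(69.75)
by=np.array([np.cos(A),np.sin(A),0]);bx=np.array([np.sin(A),-np.cos(A),0])
def go(y,z,sgn=None,x=0.):
    s=readout.read_state();Rt=R.from_quat(s["eef_rot"]);M=Rt.as_matrix()
    tx=by if M[:,0]@by>0 else -by
    ty=np.array([0,0,-1.]);G=np.c_[tx,ty,np.cross(tx,ty)]
    P=S+by*y+bx*x;P[2]=.170+z
    d=P-s["ee_pos"]; rel=s["ee_pos"]-S
    print("t",s["time"],"box xyz",(1e3*np.array([rel@bx,rel@by,rel[2]])).round(1),"F",np.round(s["ft_force"],1),"w",round(s["width"],4))
    print("tool axes x,y,z:",M.T.round(3).tolist())
    print("shift world mm",(1e3*d).round(1),"tool now",(1e3*M.T@d).round(1),"tool goal axes",(1e3*G.T@d).round(1))
    print("turn deg",np.degrees(R.from_matrix(M.T@G).as_rotvec()).round(2))
E
python3 -c "
from g import *
go(-.0165,.055)"
```

```text
t 0.2 box xyz [ -98.5 -543.    52.1] F [ 0.5 -0.3 -0.5] w 0.0871
tool axes x,y,z: [[0.354, -0.935, -0.001], [-0.0, 0.001, -1.0], [0.935, 0.354, -0.0]]
shift world mm [274.6 459.8   2.9] tool now [-332.9   -2.6  419.6] tool goal axes [-526.5   -2.9   98.5]
turn deg [ 2.000e-02  4.098e+01 -4.000e-02]
```

{"name": "arm_command", "arguments": {
  "targets": [
    [[0, -0.003, 0, 0, 5.12, 0], [0, -0.003, 0, 0, 5.12, 0], [0, -0.003, 0, 0, 5.12, 0], [0, -0.003, 0, 0, 5.12, 0], [0, 0, 0, 0, 5.12, 0], [0, 0, 0, 0, 5.12, 0], [0, 0, 0, 0, 5.12, 0], [0, 0, 0, 0, 5.12, 0]]
  ],
  "hand": 1
}}

```text
time: 0.87
ee_pos: [0.2212, -0.5844, 0.2343]
eef_rot: [-0.403, 0.581, -0.581, 0.403]
ft_force: [-0.1, 0.9, 0.1]
width: 0.087
```

{"name": "arm_command", "arguments": {
  "targets": [
    [[-0.026, 0, 0.005, 0, 0, 0], [-0.026, 0, 0.005, 0, 0, 0], [-0.026, 0, 0.005, 0, 0, 0], [-0.026, 0, 0.005, 0, 0, 0], [-0.026, 0, 0.005, 0, 0, 0], [-0.026, 0, 0.005, 0, 0, 0], [-0.026, 0, 0.005, 0, 0, 0], [-0.026, 0, 0.005, 0, 0, 0], [-0.026, 0, 0.005, 0, 0, 0], [-0.026, 0, 0.005, 0, 0, 0]]
  ]
}}

```text
time: 1.7
ee_pos: [0.3585, -0.3566, 0.2345]
eef_rot: [0.404, -0.58, 0.58, -0.404]
ft_force: [-0.1, -0.1, 0.6]
width: 0.087
```

```bash
python3 -c "
from g import *
go(-.0165,.055)
print(readout.read_state()['joint_positions'])"
```

```text
t 1.7 box xyz [ -48.5 -281.8   64.5] F [-0.1 -0.1  0.6] w 0.087
tool axes x,y,z: [[-0.346, -0.938, 0.0], [-0.0, -0.0, -1.0], [0.938, -0.346, -0.0]]
shift world mm [137.3 232.1  -9.5] tool now [-265.3    9.5   48.6] tool goal axes [-265.3    9.5   48.5]
turn deg [0.   0.02 0.01]
[ 0.84195551  0.07073543 -0.15670386  1.74628003  0.01151343  1.32544928
 -1.24103446]
```

{"name": "arm_command", "arguments": {
  "targets": [
    [[-0.0265, 0, 0.005, 0, 0, 0], [-0.0265, 0, 0.005, 0, 0, 0], [-0.0265, 0, 0.005, 0, 0, 0], [-0.0265, 0, 0.005, 0, 0, 0], [-0.0265, 0, 0.005, 0, 0, 0], [-0.0265, 0, 0.005, 0, 0, 0], [-0.0265, 0, 0.005, 0, 0, 0], [-0.0265, 0, 0.005, 0, 0, 0], [-0.0265, 0, 0.005, 0, 0, 0], [-0.0265, 0, 0.0035, 0, 0, 0], [0, 0, 0, 0, 0, 0], [0, 0, 0, 0, 0, 0]]
  ]
}}

```text
time: 2.7
ee_pos: [0.4955, -0.1246, 0.2344]
eef_rot: [-0.405, 0.58, -0.579, 0.405]
ft_force: [-1.1, -0.4, 0.3]
width: 0.0868
```

```bash
python3 - <<'E'
from g import *
import cv2
from bench import vision
go(-.0165,.055)
s=readout.read_state();print(s['joint_positions'].round(2) if hasattr(s['joint_positions'],'round') else s['joint_positions'])
for n in ("top","scene","wrist"):
    a=vision.camera(n)["pixels"]; 
    if n=="top": a=cv2.resize(a[150:285,180:330],None,fx=4,fy=4,interpolation=cv2.INTER_CUBIC)
    if n=="scene": a=cv2.resize(a[90:240,190:340],None,fx=4,fy=4,interpolation=cv2.INTER_CUBIC)
    cv2.imwrite(f"pics/{n}1.png",a)
E
```

```text
t 2.7 box xyz [ -0.2 -16.7  64.4] F [-1.1 -0.4  0.3] w 0.0868
tool axes x,y,z: [[-0.343, -0.939, -0.0], [-0.0, 0.0, -1.0], [0.939, -0.343, -0.0]]
shift world mm [ 0.2  0.1 -9.4] tool now [-0.2  9.4  0.2] tool goal axes [-0.2  9.4  0.2]
turn deg [ 0.02  0.2  -0.01]
[ 0.54  0.1  -0.41  1.72  0.04  1.33 -1.8 ]
```

View pics/wrist1.png

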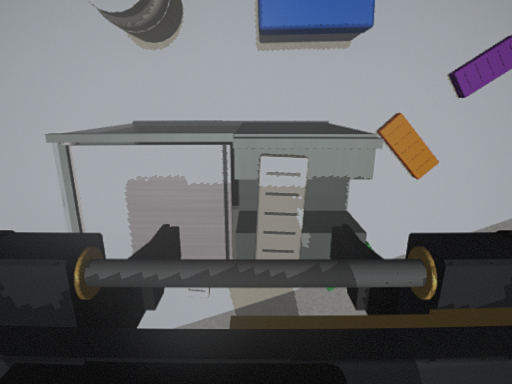

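View pics/scene1.png

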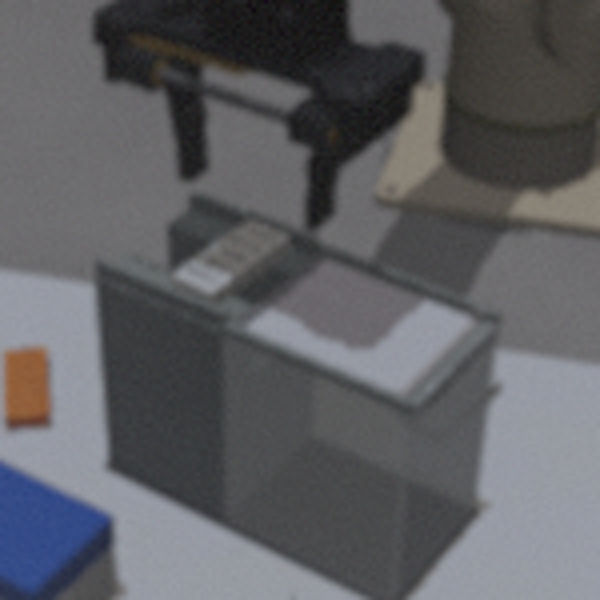

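The wrist view shows the mailer between the fingers at (282,210), the sill at column ~232 and the groove edge at row ~211. I use these to check the measurement relative to the tool.

```bash
python3 - <<'E'
from g import *
from h import *
from bench import vision
s=readout.read_state();c=vision.camera("wrist");M=np.array(c["mount"]);Rt=R.from_quat(s["eef_rot"]).as_matrix()
Rc=Rt@M[:3,:3];o=Rt@M[:3,3]+s["ee_pos"];c2=dict(c);c2["R"]=Rc.T;c2["t"]=-Rc.T@o
for n,p,z in [("mailer rear far",(307,157),.184),("mailer front far",(260,156),.184),("rear near",(303,255),.184),("front near",(257,255),.184),("sill far",(234,180),.170),("sill near",(230,255),.170),("flap edge",(228,200),.17),("flap far hinge corner",(70,145),.17),("groove edge",(250,211),.17),("groove edge r",(350,211),.17),("rim outer far",(382,138),.182)]:
    X=ray(c2,[p],z)[0]-S;print(n,(1e3*np.array([X@bx,X@by])).round(1))
E
```

```text
mailer rear far [ 39.5 -55.8]
mailer front far [ 40.2 -22.9]
rear near [-36.2 -56.3]
front near [-36.1 -20.9]
sill far [19.7 -3.4]
sill near [-43.3   1.1]
flap edge [3.8 1.5]
flap far hinge corner [ 46.8 118.8]
groove edge [ -5.2 -15.5]
groove edge r [ -5.4 -94.1]
rim outer far [  52.7 -108.2]
```

```bash
python3 -c "
import cv2
a=cv2.imread('pics/wrist1.png')[110:310,40:400]
cv2.imwrite('pics/wcrop1.png',cv2.resize(a,None,fx=2.2,fy=2.2,interpolation=cv2.INTER_CUBIC))"
```

```text
(no output)
```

View pics/wcrop1.png

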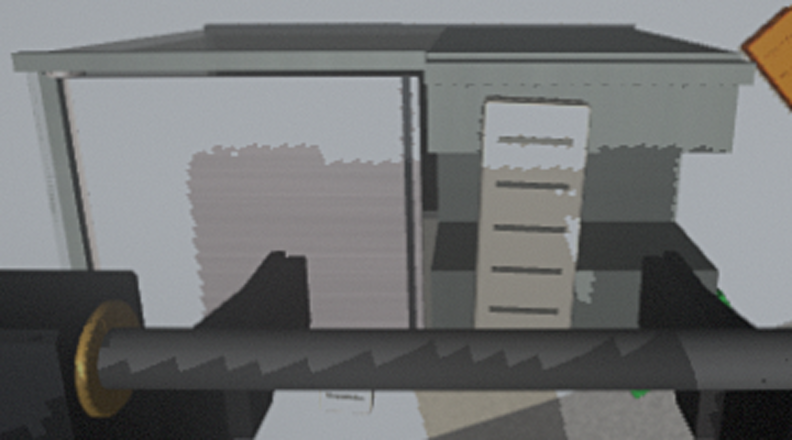

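{"name": "arm_command", "arguments": {
  "targets": [
    [[0.002, 0.01, 0, 0, 0, 0], [0, 0.01, 0, 0, 0, 0], [0, 0.01, 0, 0, 0, 0], [0, 0.01, 0, 0, 0, 0], [0, 0.01, 0, 0, 0, 0], [0, 0, 0, 0, 0, 0]]
  ]
}}

```text
time: 3.4
ee_pos: [0.4932, -0.1277, 0.1818]
eef_rot: [-0.405, 0.581, -0.579, 0.404]
ft_force: [-0.1, -0.2, -0.2]
width: 0.087
```

```bash
cat > look.py <<'E'
import sys,cv2
from g import *
from bench import vision
go(-.0185,-.036)
a=vision.camera("scene")["pixels"][90:240,190:340]
b=vision.camera("wrist")["pixels"]
a=cv2.resize(a,(384,384),interpolation=cv2.INTER_CUBIC);b=b[:,50:462]
cv2.imwrite(f"pics/look{sys.argv[1]}.png",np.hstack([a,b]))
E
python3 look.py 2
```

```text
t 3.4 box xyz [ -1.3 -20.4  11.8] F [-0.1 -0.2 -0.2] w 0.087
tool axes x,y,z: [[-0.346, -0.938, 0.0], [-0.004, 0.001, -1.0], [0.938, -0.346, -0.004]]
shift world mm [  1.9   1.3 -47.8] tool now [-1.9 47.8  1.5] tool goal axes [-1.9 47.8  1.3]
turn deg [0.21 0.02 0.02]
```

View pics/look2.png

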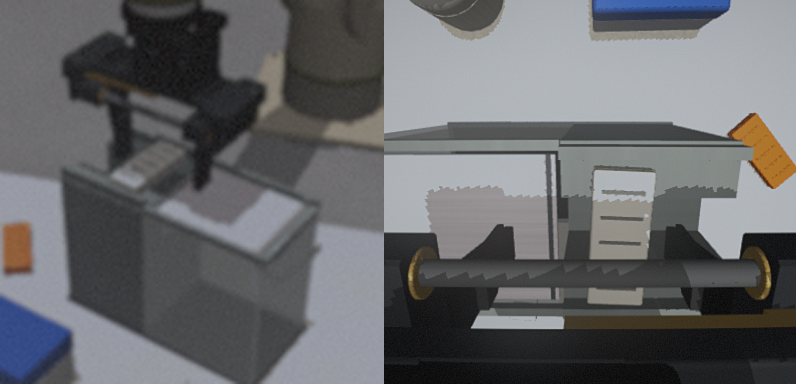

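The picture shows the front finger above the flap, and the rear finger over the groove with clear space behind the mailer. I press the flap down.

{"name": "arm_command", "arguments": {
  "targets": [
    [[0, 0.008, 0.001, 0, 0, 0], [0, 0.008, 0, 0, 0, 0], [0, 0.008, 0, 0, 0, 0], [0, 0.008, 0, 0, 0, 0], [0, 0.008, 0, 0, 0, 0], [0, 0.008, 0, 0, 0, 0], [0, 0, 0, 0, 0, 0]]
  ]
}}

```text
time: 4.08
ee_pos: [0.4946, -0.1282, 0.1347]
eef_rot: [-0.405, 0.581, -0.58, 0.404]
ft_force: [-0.0, -1.5, 1.3]
width: 0.0871
```

```bash
python3 look.py 3
```

```text
t 4.0833 box xyz [  0.2 -20.4 -35.3] F [-0.  -1.5  1.3] w 0.0871
tool axes x,y,z: [[-0.346, -0.938, 0.0], [-0.002, 0.0, -1.0], [0.938, -0.346, -0.002]]
shift world mm [ 0.5  1.9 -0.7] tool now [-1.9  0.7 -0.2] tool goal axes [-1.9  0.7 -0.2]
turn deg [0.12 0.01 0.02]
```

View pics/look3.png

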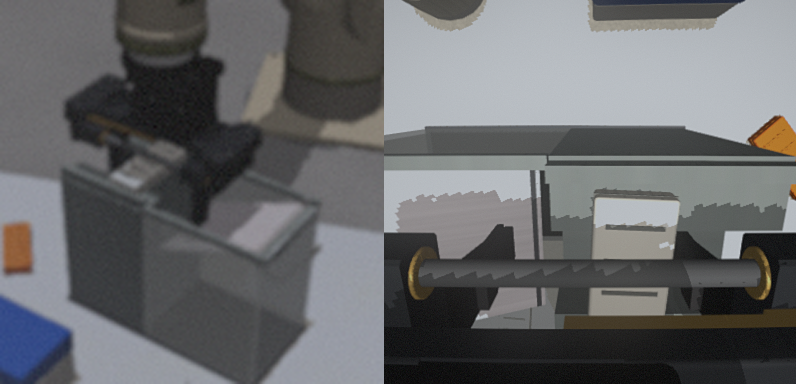

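The flap is held open (right side of the scene view), and the mailer has not moved. I push.

{"name": "arm_command", "arguments": {
  "targets": [
    [[-0.005, 0, 0, 0, 0, 0], [-0.005, 0, 0, 0, 0, 0], [-0.005, 0, 0, 0, 0, 0], [-0.005, 0, 0, 0, 0, 0], [-0.005, 0, 0, 0, 0, 0], [-0.005, 0, 0, 0, 0, 0], [-0.005, 0, 0, 0, 0, 0], [0, 0, 0, 0, 0, 0]]
  ]
}}

```text
time: 4.85
ee_pos: [0.508, -0.0942, 0.1366]
eef_rot: [0.405, -0.58, 0.58, -0.405]
ft_force: [-0.3, -1.6, 2.8]
width: 0.087
```

```bash
python3 look.py 4
```

```text
t 4.85 box xyz [  1.   16.2 -33.4] F [-0.3 -1.6  2.8] w 0.087
tool axes x,y,z: [[-0.345, -0.939, -0.0], [0.0, 0.0, -1.0], [0.939, -0.345, 0.0]]
shift world mm [-12.9 -32.2  -2.6] tool now [34.7  2.6 -1. ] tool goal axes [34.7  2.6 -1. ]
turn deg [-0.02  0.09 -0.02]
```

View pics/look4.png

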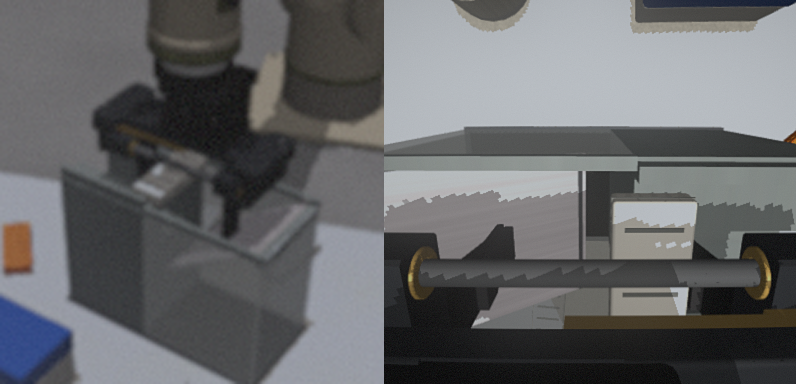

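The mailer moves ahead of the rear finger and its front is now over the sill. I go on.

{"name": "arm_command", "arguments": {
  "targets": [
    [[-0.004, 0.001, -0.001, 0, 0, 0], [-0.004, 0.001, 0, 0, 0, 0], [-0.004, 0, 0, 0, 0, 0], [-0.004, 0, 0, 0, 0, 0], [-0.004, 0, 0, 0, 0, 0], [-0.003, 0, 0, 0, 0, 0], [0, 0, 0, 0, 0, 0], [0, 0, 0, 0, 0, 0]]
  ]
}}

```text
time: 5.62
ee_pos: [0.5142, -0.0736, 0.1342]
eef_rot: [-0.405, 0.58, -0.58, 0.404]
ft_force: [-2.0, -5.0, 3.3]
width: 0.0873
```

```bash
python3 look.py 5
```

```text
t 5.6167 box xyz [ -0.4  37.6 -35.8] F [-2.  -5.   3.3] w 0.0873
tool axes x,y,z: [[-0.346, -0.938, 0.001], [-0.001, -0.0, -1.0], [0.938, -0.346, -0.001]]
shift world mm [-19.1 -52.7  -0.2] tool now [56.1  0.2  0.4] tool goal axes [56.1  0.2  0.4]
turn deg [0.05 0.01 0.05]
```

View pics/look5.png

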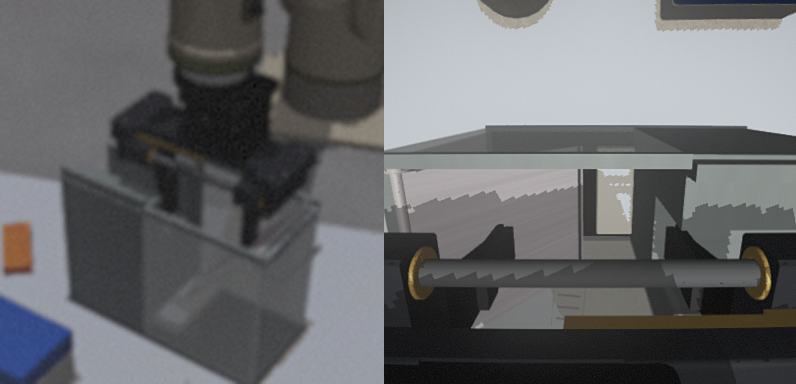

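The mailer has dropped; it shows through the chamber wall at about (185,300) and below the opening. I let it settle and check before lifting.

{"name": "arm_command", "arguments": {
  "targets": [
    [[0, 0, 0, 0, 0, 0], [0, 0, 0, 0, 0, 0], [0, 0, 0, 0, 0, 0], [0, 0, 0, 0, 0, 0]]
  ]
}}

```text
time: 6.05
ee_pos: [0.5141, -0.0737, 0.1342]
eef_rot: [-0.405, 0.58, -0.58, 0.404]
ft_force: [-2.8, -4.1, 1.5]
width: 0.087
```

```bash
python3 look.py 6; python3 -c "
import cv2
from bench import vision
a=vision.camera('scene')['pixels'][140:245,205:325]
cv2.imwrite('pics/ch6.png',cv2.resize(a,None,fx=5,fy=5,interpolation=cv2.INTER_CUBIC))"
```

```text
t 6.05 box xyz [ -0.4  37.5 -35.8] F [-2.8 -4.1  1.5] w 0.087
tool axes x,y,z: [[-0.346, -0.938, 0.001], [-0.001, -0.0, -1.0], [0.938, -0.346, -0.001]]
shift world mm [-19.  -52.6  -0.2] tool now [56.   0.3  0.4] tool goal axes [56.   0.2  0.4]
turn deg [ 0.05 -0.    0.05]
```

View pics/ch6.png

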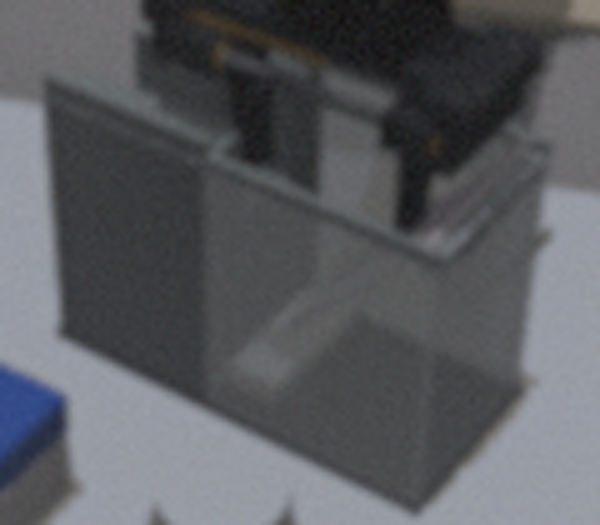

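View pics/look6.png

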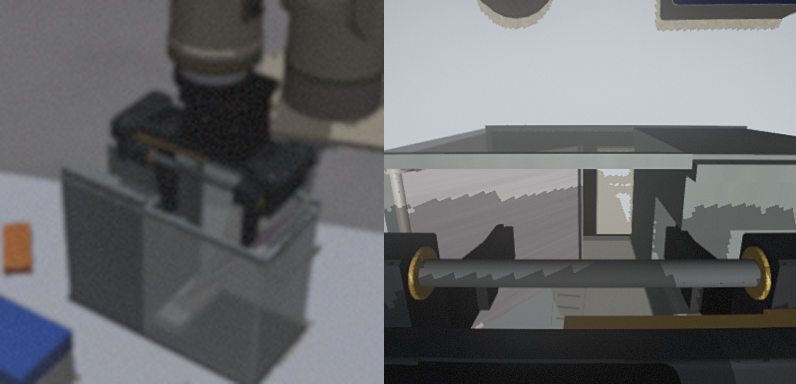

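The mailer lies on the chamber floor by the ledge wall, clear of the flap's swing. I raise the hand straight up.

{"name": "arm_command", "arguments": {
  "targets": [
    [[0.001, -0.005, 0, 0, 0, 0], [0.001, -0.006, 0, 0, 0, 0], [0, -0.006, 0, 0, 0, 0], [0, -0.006, 0, 0, 0, 0], [0, -0.006, 0, 0, 0, 0], [0, -0.006, 0, 0, 0, 0], [0, -0.008, 0, 0, 0, 0], [0, -0.012, 0, 0, 0, 0], [0, -0.02, 0, 0, 0, 0], [0, -0.025, 0, 0, 0, 0], [0, -0.025, 0, 0, 0, 0], [0, 0, 0, 0, 0, 0]]
  ]
}}

```text
time: 7.2
ee_pos: [0.5159, -0.0746, 0.2651]
eef_rot: [0.403, -0.578, 0.581, -0.407]
ft_force: [0.8, -0.8, 0.3]
width: 0.0872
```

{"name": "arm_command", "arguments": {
  "targets": [
    [[0.02, -0.01, 0, 0, 0, 0], [0.026, 0, 0, 0, 0, 0], [0.026, 0, 0, 0, 0, 0], [0.026, 0, 0, 0, 0, 0], [0.026, 0, 0, 0, 0, 0], [0.026, 0, 0, 0, 0, 0], [0.026, 0, 0, 0, 0, 0], [0.026, 0, 0, 0, 0, 0], [0.02, 0, 0, 0, 0, 0], [0, 0, 0, 0, 0, 0], [0, 0, 0, 0, 0, 0]]
  ]
}}

```text
time: 8.12
ee_pos: [0.4369, -0.284, 0.2697]
eef_rot: [-0.404, 0.58, -0.58, 0.404]
ft_force: [-0.5, 0.5, -0.4]
width: 0.0874
```

```bash
python3 -c "
import cv2,numpy as np
from bench import vision
a=vision.camera('scene')['pixels'][130:250,205:325]
b=vision.camera('top')['pixels']
cv2.imwrite('pics/top7.png',b)
cv2.imwrite('pics/end7.png',np.hstack([cv2.resize(a,(400,400),interpolation=cv2.INTER_CUBIC),cv2.resize(b[160:285,190:315],(400,400),interpolation=cv2.INTER_CUBIC)]))
o=cv2.imread('pics/top0.png').astype(int)
d=(np.abs(b.astype(int)-o).max(2)>40).astype(np.uint8)
n,l,s,c=cv2.connectedComponentsWithStats(d);print(s[1:][s[1:,4]>15])
"
```

```text
[[ 282  196  106  188 4682]
 [ 251  202   11   28   58]
 [ 268  207   14    9   68]
 [ 362  211   69   80 1572]
 [ 276  276   30   17  241]
 [ 297  290   84   94 3260]
 [ 394  291    5    6   19]
 [ 402  291    6    9   30]
 [ 363  305  149   79 6229]
 [ 227  362   33   22  591]]
```

View pics/end7.png

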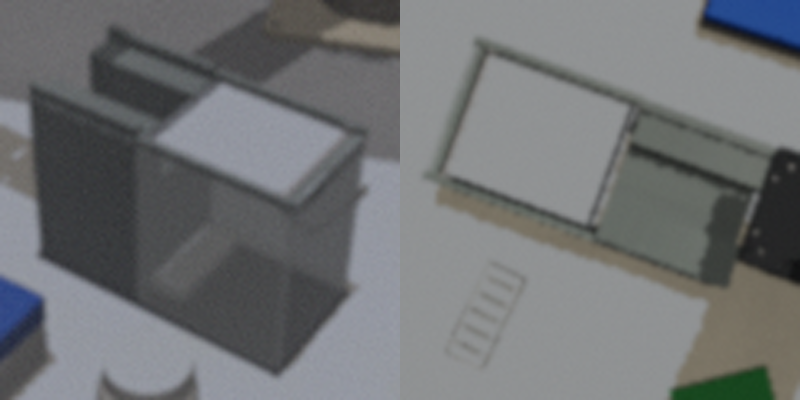

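View pics/top7.png

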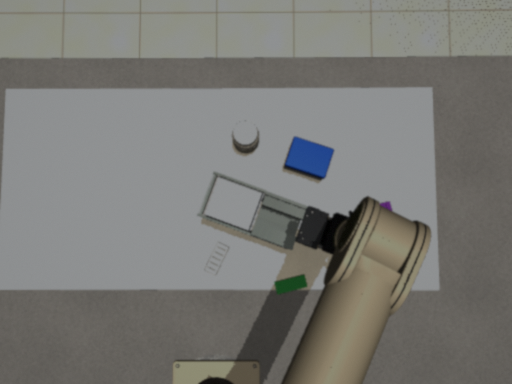

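The final pictures show three things:
- The flap is shut and level at (233,203).
- The ledge is empty, and the mailer lies in the chamber.
- The jar (245,136), tip box (309,158), spare (217,258) and green look-alike (291,284) are where they were.

```bash
python3 -c "
from bench import r
print(r.close_job())"
```

```text
the job is handed in; nothing more can be done
None
```

The mailer is posted. One finger held the flap down about 35 mm while the other, running in the groove, pushed the mailer over the sill. I then lifted the hand away and handed the job in at about 8.3 s.

**Last checks:** The scene and top pictures show the mailer on the chamber floor, the flap shut and level, and the ledge empty. The hand was clear and touching nothing. The jar, tip box, spare mailer and green look-alike appear unmoved. In the last top picture the arm hid the orange look-alike and most of the purple one, so I did not check those two again; the hand's path stayed well above them. The measured wrist force was about 6 N at most in the readings I took.

**Disagreement:** The top and wrist cameras differed by about 3 mm on where the mailer's rear edge lay. I allowed for that by coming down with extra clearance behind it.

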